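Drive the worn bushing out of an ink roller

TASK

Push the worn copper-coloured bushing down through the clamped ink roller with the wooden-handled drift, until it is right out of the roller's lower end. The roller sits off the middle of its clamp ring, so feel for the bore, and push steadily: never press the drift on the roller, bushing or stand with more than about 30 N, nor let it knock hard. Then stand the drift fully home in the middle hole of its block, and leave the other things on the table where they are.

Things in the scene. Friction and masses are not known exactly. Their poses are not given: they have to be found in the camera images.
- stand: Knock-out stand, fixed to the table: wooden foot 104x104 (top at z 12 mm), two cheeks leaving it open in front and behind, aluminium deck 100x100 (z 27 to 35, 27 mm drop hole), on it an aluminium clamp ring (57 outside, 47 inside, up to z 49) with three brass thumbscrews reaching 43 mm out. Clamped in the ring stands the ink roller. Origin: middle of the underside, on the ring's axis; z up.
- stand_top (a point): Point on the clamp ring's axis, 85 mm above the table, level with the upper end face of the roller (black rubber over aluminium, 36 across, 48 long, rigidly held). Its vertical through bore, 14.5 mm wide with a sharp mouth, lies 4 to 5 mm from this point in ANY direction: not measured, to be seen by camera or felt for with the drift.
- bushing (a joint): Depth (m) of the upper end of the copper-coloured bushing (14 mm across, 21 long, tight in the bore) below the roller's upper face; grows downwards. Starts 0.004 to 0.012; above 0.048 it is out of the roller's lower end; at 0.052 it stops hard on the stand's foot. Resists with 11 N of friction (stays where it is left) plus 1.5 N for each 10 mm/s.
- drift: Loose drift, about 0.12 kg: pale wooden handle with brass collar, 26 mm in diameter, 59 long, above a steel rod 12 mm in diameter, 58 long, its end rounded by 1.5 mm. Starts upright in the block's middle hole, collar resting on the block. Origin: on its axis, 26 mm above the collar's underside, the place to grip; the handle reaches 33 mm above it. z: along the axis, up.
- drift_tip (a point): Middle of the lower end of the drift's rod, 84 mm below the drift's origin.
- block: Dark wooden block for drifts, fixed to the table: foot 78x112x8 mm, block 66x100, top at z 74 mm, with a 16 mm hole in the middle for the drift and two narrow empty holes (9 and 7 mm) 34 mm to either side along its y. Origin: middle of its underside.
- block_hole (a point): Middle of the mouth of the block's middle hole: 16 mm in diameter, 60 mm deep, vertical, 74 mm above the table.
- brayer: Bystander: a second ink roller with an orange handle, 83x174x34 mm. Origin: middle of its underside.
- ink_tin: Bystander: red tin of ink with a white lid, 65 across, 37 high mm. Origin: middle of its underside.
- masking_tape: Bystander: roll of cream masking tape lying flat, 92 across, 24 high mm. Origin: middle of its underside.
- whetstone: Bystander: two-coloured sharpening stone, 40x110x17 mm. Origin: middle of its underside.
- eraser: Bystander: blue and white eraser, 23x44x12 mm. Origin: middle of its underside.
- pencil: Bystander: yellow hexagonal pencil, 8x180x8 mm. Origin: middle of its underside.
- strop: Bystander: purple leather-topped sharpening block with grooves, 97x81x22 mm. Origin: middle of its underside.
There are look-alikes about, which are no part of the job. Several things have the shape of the drift; the one meant has the colours described above. Several things look just like the block: the one meant starts nearest to the robot's base.

How it is judged (in metres and radians):
On the way:
1. the bushing is out of the roller's lower end, pushed there by the drift, whose end is inside the roller's bore (value of joint bushing above 0.048 m and z of drift_tip in the frame of stand_top below -0.04 m and horizontal distance between drift_tip and stand_top below 0.009 m), for 0.1 s.
At the end, for the whole second after the job is handed in: The bushing's upper end is below the roller's lower end (more than 48 mm deep), and the drift is released and at rest, upright within 0.1 rad, in the middle hole of its block with its collar on the block (within 3 mm in height, axis within 5 mm of the hole's) (value of joint bushing above 0.048 m and horizontal distance between drift and block_hole below 0.005 m and z of drift in the frame of block_hole between 0.023 and 0.029 m and angle between drift's own z axis and vertical below 0.1 rad and linear speed of drift below 0.01 m/s); the robot touches nothing.
It fails at once if the drift presses or knocks on the roller, bushing or stand with more than 32 N (contact force between drift and stand above 32 N).
It fails at once if a bystander (second roller, ink tin, tape, stone, eraser, pencil or strop) is shifted by more than 25 mm (distance of any of brayer, ink_tin, masking_tape, whetstone, eraser, pencil, strop from where it was at the start of the episode above 0.025 m).
It also fails if it takes over 72 s, if anything falls off the work surface, if the arm or the gripper's body presses on something with over 40 N, if the wrist force passes 120 N, or if a joint passes its speed limit or range.

ROBOT

A 6-joint arm with a two-finger parallel gripper is mounted at the origin on a cart in front of the work surface, level with it; the furniture and walls round the work are solid. World frame = base frame: x ahead of the robot, y to its left, z up, the work surface at z = 0. Lengths are in mm, angles in rad, forces in N, time in s.
With the tool pointing down it reaches from about 425 to 950 mm from the base axis. Payload 3.5 kg.
Tool frame: the origin (TCP) lies on the centre line of the jaws, within the pads' length; the fingertips stand 22 mm ahead of it and the grasp point (between the pads) lies 3 mm ahead of it; z points along the fingers, y is the line along which they close (so a half turn about z gives the same grasp; the last joint's range is limited). The gripper opens to 85 mm and grips with 20 to 120 N. Pads are 22 mm wide; open, the fingers measure 114 mm over their backs; the gripper's body (76 mm by 85 mm) begins 54 mm behind the grasp point. The pads swing forward as they close: fully open they stand 13 mm farther back than shut.
Start: joints at [-1.25, 0.286, 1.577, -0, 1.279, -0.15], TCP at [306.199, -601.538, 253.325] pointing down, gripper open.
Joint ranges: [-2.77, 2.77], [-0.9, 2.22], [0.21, 2.48], [-1.53, 4.67], [0.24, 2.81], [-2.84, 2.84]. Speed limits (rad/s): [2.79, 2.79, 3.14, 3.14, 3.14, 3.14].

INTERFACE

Orientations are given as a unit quaternion [w, x, y, z].
In Python, from workcell import state, read_camera, hand_in gives the robot as it stands. The module is installed in compiled form; this text tells all that it offers.
- The arm moves only by the tool jog_arm, never from a script. Its argument "deltas" is a list that holds one entry, the list of rows, each a list of 7 numbers: the shift along the tool's x, y, z as a fraction of full scale, then the turn, a rotation vector about the tool's x, y, z as a fraction of full scale, then the opening, from -1 (shut) to 1 (fully open). A call has exactly 10 rows; each row shifts and turns the commanded pose from where the row before left it, along the tool's axes as they then stand; what a row does not reach is not made up. Full scale, the value 1, is 1000 mm for a shift and 90 degrees for a turn. A row lasts 1/8 s, in which the tool goes at most 62.5 mm and 10.7 degrees, less where a joint would pass 70% of its speed; a pose out of reach is approached as far as the arm can. A call with a number of a shift or a turn outside -1 to 1 is refused whole. A call with a gripper value outside its range is refused whole. The fingers move at their own pace and stop on an object; "squeeze" is the grip in N (left out, the last holds). Time passes only in rows, so rows that do not move let the fingers close, or fill a call up. It gives the time, the measured TCP pose, the force, the opening and the grip force at its end, in the units of the state.
- state(): the state, without advancing time (a new reading comes with each control period).
- read_camera(name): name is "scene" or "top"; returns a dict with "frame" (400x640x3 uint8, red, green, blue), "z_map" (400x640 float32, mm along the optical axis (not along the pixel's ray), 0 where there is no reading), "vertical_fov" (degrees; the focal length in pixels is half the picture's height over the tangent of half this angle, whatever the lens; pixels are square), "cx", "cy" (the principal point, pixels), "pose" (4x4, takes a point from camera to world coordinates). Camera axes: x right, y down, z forward; pixel columns grow to the right and rows downward; lengths in mm; the calibration is good to about 2 mm. A picture is of the moment at which its call begins.
- hand_in(): hands the job in; it is judged then, once.
The state is a dict: "clock": time; "qpos": joint angles; "joint_velocities": joint speeds; "effort": joint torques, N m; "ee_pos": TCP position; "tool_rot": TCP orientation; "contact_force": force on the tool from outside, world axes, zero at the start; "moment": the same for the moment, N m; "grip_width": opening from 0.0 (shut) to 1.0 (fully open); "grasp_force": force on a finger pad.
Only numpy, scipy, OpenCV 4.12 (cv2) and the standard library are available. Lean on these libraries where they do the work, as an engineer would, in place of code of your own. Each camera call takes 0.05 s, during which the arm holds its last target. There are 200 camera calls.

## Working session

There is one attempt and no reset: what is moved stays moved. The work goes in short steps, Python scripts to look and compute and a tool call to move; the robot and the scene stay as the last step left them, time stands still between calls to the robot, and variables do not carry over. Pictures are saved under pics/ and viewed, at most 10 in all, crops included, and the job is handed in when it is done.

Besides the shell and the picture viewer there is one more tool, called after ">>>" by a JSON object that holds its "api" and its "payload", one argument or row to a line. jog_arm: Moves the arm, as the interface text tells. Its arguments: {"type":"object","properties":{"deltas":{"type":"array"},"squeeze":{"type":"number"}},"required":["deltas"]}

```bash
mkdir -p pics; cat > h.py <<'E'
import numpy as np, cv2
from workcell import state, read_camera, hand_in
def cam(n):
    c=read_camera(n); c['f']=200/np.tan(np.radians(c['vertical_fov'])/2); return c
def px2w(c,u,v,z=None):
    d=np.array([(u-c['cx'])/c['f'],(v-c['cy'])/c['f'],1.0]); P=np.array(c['pose']); 
    if z is None: 
        k=c['z_map'][int(round(v)),int(round(u))]
    else: k=(z-P[2,3])/(P[:3,:3]@d)[2]
    return P[:3,:3]@(d*k)+P[:3,3]
def save(c,name,crop=None,s=1):
    im=c['frame'][:,:,::-1]
    if crop: x0,y0,x1,y1=crop; im=im[y0:y1,x0:x1]
    cv2.imwrite('pics/'+name,cv2.resize(im,None,fx=s,fy=s,interpolation=cv2.INTER_CUBIC))
E
python3 - <<'E'
from h import *
import pickle
print(state())
for n in('top','scene'):
    c=cam(n); save(c,n+'1.png'); pickle.dump(c,open(n+'.pkl','wb')); print(n,np.round(c['pose'],3),c['f'],c['cx'],c['cy'])
E
```

```text
{'clock': 0.0, 'qpos': array([-1.25000284e+00,  2.87207707e-01,  1.57819979e+00,  3.26581187e-06,
        1.27858235e+00, -1.49959910e-01]), 'joint_velocities': array([-0.00061555,  0.00035622, -0.00050384, -0.00027989,  0.00076243,
        0.00014947]), 'effort': array([ 3.42879102e-04, -4.05978835e+01, -2.92626768e+01, -1.53257492e-04,
        5.80633379e-03,  7.14088031e-06]), 'ee_pos': array([ 306.00797866, -600.96610151,  251.90674133]), 'tool_rot': array([-1.19435581e-03,  9.72425973e-01,  2.33208685e-01, -1.00698031e-04]), 'contact_force': array([-0.73904606,  1.275241  , -0.17969838]), 'moment': array([-0.01012105,  0.00945078,  0.05185694]), 'grasp_force': 0.0, 'grip_width': 1.000955890455561}
top [[-2.000000e-02 -9.970000e-01  7.700000e-02  4.434850e+02]
 [-1.000000e+00  2.000000e-02  5.000000e-03  2.569000e+02]
 [-6.000000e-03 -7.700000e-02 -9.970000e-01  1.174472e+03]
 [ 0.000000e+00  0.000000e+00  0.000000e+00  1.000000e+00]] 495.0192366845936 315.6338395522886 200.88862784395542
scene [[-5.09000e-01 -4.60000e-01  7.27000e-01 -1.29490e+02]
 [-8.60000e-01  2.63000e-01 -4.36000e-01  6.42126e+02]
 [ 9.00000e-03 -8.48000e-01 -5.30000e-01  5.93447e+02]
 [ 0.00000e+00  0.00000e+00  0.00000e+00  1.00000e+00]] 398.7504300900148 325.3756164427452 197.74740415066145
```

View pics/top1.png

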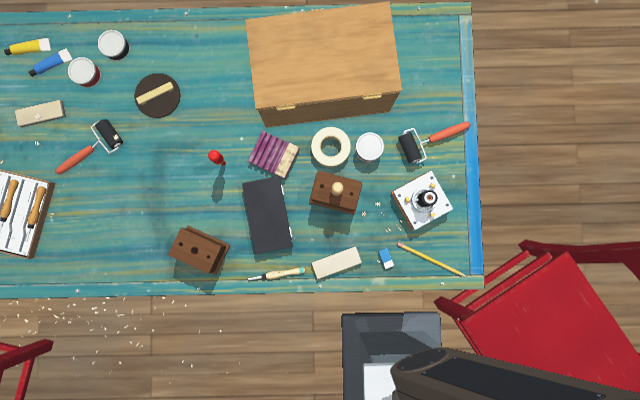

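View pics/scene1.png

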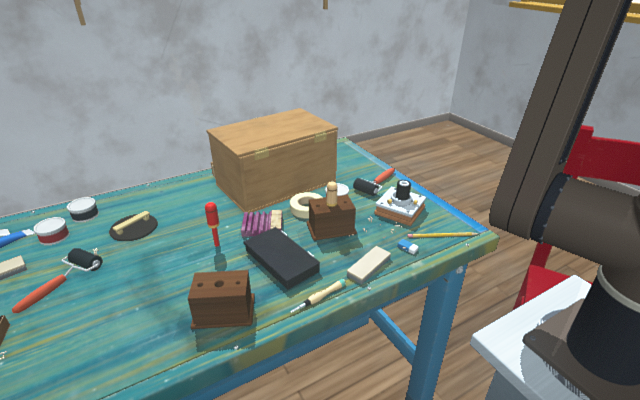

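The top view shows the drift in its block at about (336,190) and the stand at about (425,200). The other block, at (198,250), is empty. I'll enlarge both targets.

```bash
python3 - <<'E'
from h import *
import pickle
c=pickle.load(open('top.pkl','rb'))
a=c['frame'][160:240,300:460,::-1]
cv2.imwrite('pics/crop1.png',cv2.resize(a,None,fx=5,fy=5,interpolation=cv2.INTER_CUBIC))
for u,v,z in((337,187,118),(335,193,74),(427,198,85)): print(px2w(c,u,v),px2w(c,u,v,z))
E
```

```text
[552.69029523 216.17341597 132.16668138] [554.174576   215.61987397 118.        ]
[541.8137205  220.02923522 112.93150459] [545.41987321 218.67701902  74.        ]
[529.91414881  14.3559449   75.19761287] [529.14344952  16.51874437  85.        ]
```

View pics/crop1.png

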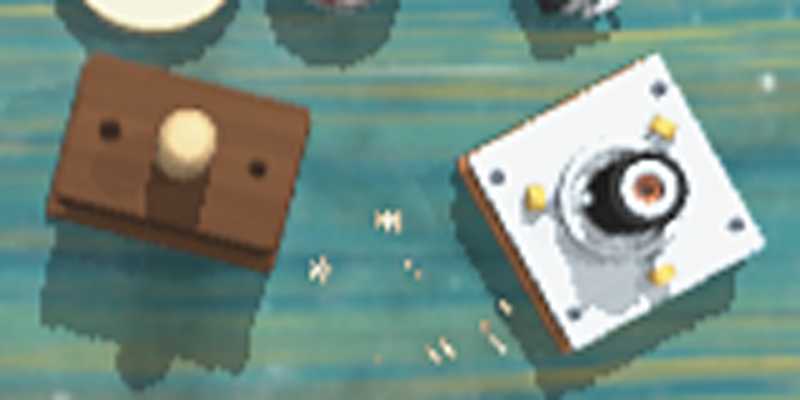

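Crop: bore mouth at (650,187), the two narrow block holes at (110,130) and (257,168), and the handle top at (188,133).

```bash
python3 - <<'E'
from h import *
import pickle
c=pickle.load(open('top.pkl','rb'))
f=lambda x,y,z:px2w(c,300+(x+.5)/5-.5,160+(y+.5)/5-.5,z)
print('bore',f(650,187,85))
a,b=f(110,130,74),f(257,168,74); print('hole',(a+b)/2,a,b,np.linalg.norm(a-b))
print('handle',f(188,133,133))
d=b-a;print('block y angle',np.arctan2(d[1],d[0]))
co=[f(660,53,35),f(765,242,35),f(568,352,35),f(460,160,35)];print('stand',np.mean(co,0),co)
# brass screws
P=np.array([f(663,127,42),f(536,197,42),f(664,272,42)]);print('screws',P.mean(0),P)
s=state();from scipy.spatial.transform import Rotation as R
q=s['tool_rot'];M=R.from_quat([q[1],q[2],q[3],q[0]]).as_matrix();print(M)
E
```

```text
bore [531.23749714  10.7110307   85.        ]
hole [553.4383753  215.61463491  74.        ] [562.64182031 248.22872651  74.        ] [544.2349303  183.00054331  74.        ] 67.7755817615038
handle [554.29407529 215.74354435 133.        ]
block y angle -1.845836775113578
stand [528.96332152  16.59486864  35.        ] [array([597.43652073,  -7.56478518,  35.        ]), array([508.7760016 , -52.48865769,  35.        ]), array([460.06020945,  39.86511708,  35.        ]), array([549.58055428,  86.56780035,  35.        ])]
screws [529.66074031  14.47168555  42.        ] [[562.22334082  -6.01181404  42.        ]
 [531.17677889  53.35117073  42.        ]
 [495.58210122  -3.92430005  42.        ]]
[[ 8.91207605e-01  4.53595149e-01 -6.67087163e-04]
 [ 4.53595534e-01 -8.91205434e-01  1.99132435e-03]
 [ 3.08743360e-04 -2.07727116e-03 -9.99997795e-01]]
```

>>> {"api": "jog_arm", "payload": {
  "deltas": [
    [[0.02,-0.02,0,0,0,0,1],[0.04,-0.042,0,0,0,0,1],[0.042,-0.044,0,0,0,0,1],[0.042,-0.044,0,0,0,0,1],[0.042,-0.044,0,0,0,0,1],[0.042,-0.044,0,0,0,0,1],[0.042,-0.044,0,0,0,0,1],[0.042,-0.044,0,0,0,0,1],[0.042,-0.044,0,0,0,0,1],[0.042,-0.044,0,0,0,0,1]]
  ]
}}

```text
clock: 1.35
ee_pos: [471.3, -50.9, 253.1]
tool_rot: [0.0, 0.972, 0.233, 0.0]
contact_force: [1.5, -0.3, 0.0]
grip_width: 1.004
grasp_force: 0.0
```

>>> {"api": "jog_arm", "payload": {
  "deltas": [
    [[0.04,-0.042,0,0,0,0,1],[0.04,-0.042,0,0,0,0,1],[0.04,-0.042,0,0,0,0,1],[0.04,-0.04,0.01,0,0,0,1],[0.0255,-0.0259,0.015,0,0,0,1],[0.01,-0.01,0.02,0,0,0,1],[0,0,0.02,0,0,0,1],[0,0,0.01,0,0,0,1],[0,0,0,0,0,0,1],[0,0,0,0,0,0,1]]
  ]
}}

```text
clock: 2.6
ee_pos: [554.5, 215.1, 179.3]
tool_rot: [0.0, 0.973, 0.233, 0.001]
contact_force: [1.0, -0.2, -0.2]
grip_width: 1.004
grasp_force: 0.0
```

```bash
python3 - <<'E'
from h import *
s=state();print(s['ee_pos'],s['qpos'])
c=cam('scene');save(c,'sc2.png',(270,120,470,270),4)
E
```

```text
[554.52505916 215.08584606 179.27883272] [ 1.99553674e-01  1.82105632e-01  1.84230539e+00 -3.45123572e-05
  1.11562148e+00  1.30056876e+00]
```

View pics/sc2.png

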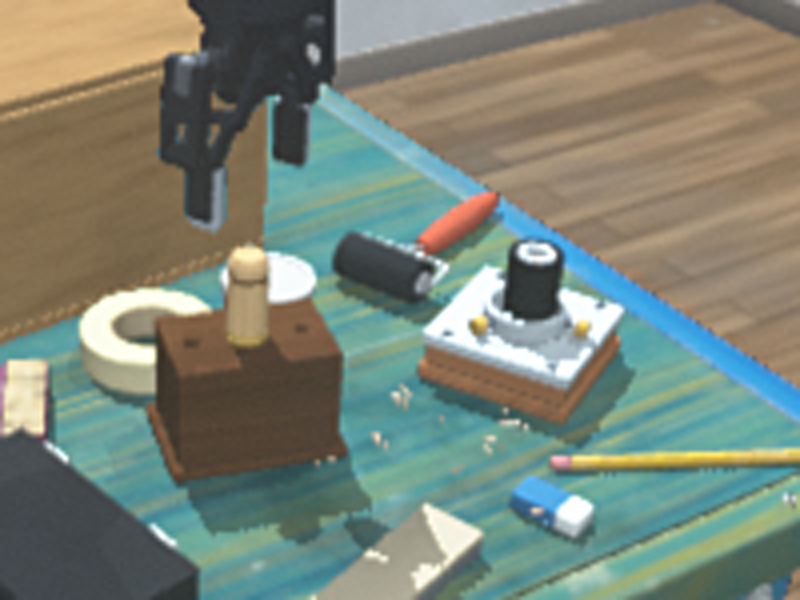

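The gripper is centred over the handle, and the roller stands with its white end face at crop (540,250). I'll descend and grip.

>>> {"api": "jog_arm", "payload": {
  "deltas": [
    [[0,0,0.02,0,0,0,1],[0,0,0.025,0,0,0,1],[0,0,0.02,0,0,0,1],[0,0,0.0113,0,0,0,1],[0,0,0,0,0,0,0.5],[0,0,0,0,0,0,0.0],[0,0,0,0,0,0,-0.3],[0,0,0,0,0,0,-0.5],[0,0,0,0,0,0,-1],[0,0,0,0,0,0,-1]]
  ],
  "squeeze": 30
}}

```text
clock: 3.9
ee_pos: [554.7, 215.8, 103.2]
tool_rot: [0.0, 0.972, 0.233, 0.001]
contact_force: [-0.6, -1.5, 5.1]
grip_width: 0.296
grasp_force: 29.8
```

>>> {"api": "jog_arm", "payload": {
  "deltas": [
    [[0,0,0,0,0,0,-1],[0,0,0,0,0,0,-1],[0,0,0,0,0,0,-1],[0,0,0,0,0,0,-1],[0,0,0,0,0,0,-1],[0,0,0,0,0,0,-1],[0,0,0,0,0,0,-1],[0,0,0,0,0,0,-1],[0,0,0,0,0,0,-1],[0,0,0,0,0,0,-1]]
  ],
  "squeeze": 90
}}

```text
clock: 5.15
ee_pos: [554.9, 215.8, 103.3]
tool_rot: [0.0, 0.972, 0.233, 0.001]
contact_force: [-1.4, 0.4, 5.4]
grip_width: 0.281
grasp_force: 87.9
```

>>> {"api": "jog_arm", "payload": {
  "deltas": [
    [[0,0,-0.005,0,0,0,-1],[0,0,-0.015,0,0,0,-1],[0,0,-0.025,0,0,0,-1],[0,0,-0.025,0,0,0,-1],[0,0,-0.02,0,0,0,-1],[-0.01,0.015,0,0,0,0,-1],[-0.02,0.03,0,0,0,0,-1],[-0.025,0.038,0,0,0,0,-1],[-0.025,0.038,0,0,0,0,-1],[-0.02,0.03,0,0,0,0,-1]]
  ]
}}

```text
clock: 6.4
ee_pos: [531.7, 33.3, 190.5]
tool_rot: [-0.0, 0.973, 0.233, -0.002]
contact_force: [0.7, 0.3, 0.1]
grip_width: 0.281
grasp_force: 88.5
```

>>> {"api": "jog_arm", "payload": {
  "deltas": [
    [[-0.01,0.0153,0,0,0,0,-1],[-0.0035,0.006,0,0,0,0,-1],[0,0,0,0,0,0,-1],[0,0,0,0,0,0,-1],[0,0,0,0,0,0,-1],[0,0,0,0,0,0,-1],[0,0,0,0,0,0,-1],[0,0,0,0,0,0,-1],[0,0,0,0,0,0,-1],[0,0,0,0,0,0,-1]]
  ]
}}

```text
clock: 7.65
ee_pos: [531.0, 10.6, 192.1]
tool_rot: [-0.0, 0.972, 0.233, 0.0]
contact_force: [0.1, 0.3, -1.5]
grip_width: 0.279
grasp_force: 88.5
```

```bash
python3 - <<'E'
from h import *
s=state();print(s['ee_pos'],s['contact_force'],s['moment'])
c=cam('scene');
b=np.array([531.5,10.7,85.]);P=np.array(c['pose']);q=P[:3,:3].T@(b-P[:3,3]);u,v=q[:2]/q[2]*c['f']+[c['cx'],c['cy']];print(u,v)
save(c,'sc3.png',(360,110,460,185),8)
E
```

```text
[530.99857522  10.58053929 192.06484563] [ 0.12715661  0.2580733  -1.53710353] [-0.00432229  0.06512332  0.00979965]
403.84060216722014 182.49396683797482
```

View pics/sc3.png

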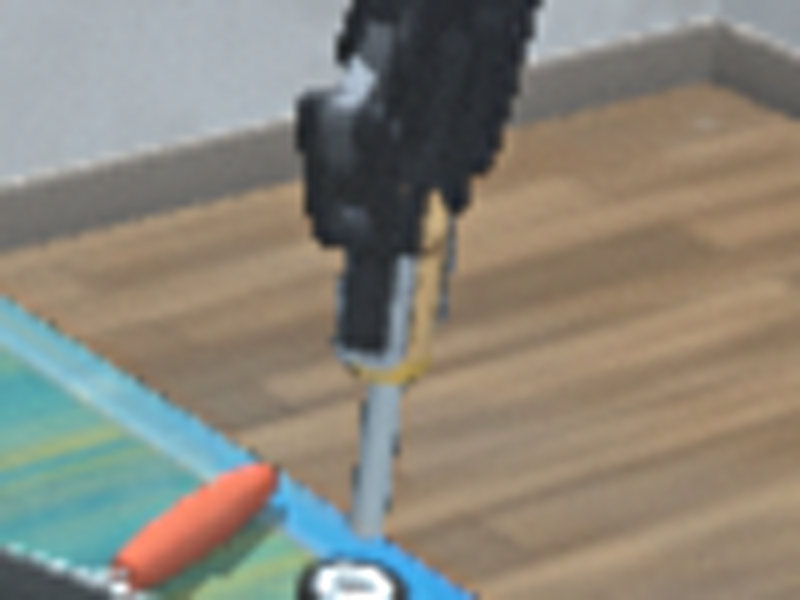

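```bash
python3 - <<'E'
from h import *
c=cam('scene')
f=lambda x,y,z:px2w(c,360+(x+.5)/8-.5,110+(y+.5)/8-.5,z)
print('bore',f(348,581,85)); print('tip',f(369,537,104.8)); 
P=np.array(c['pose'])
for b in ([531,10.6,104.8],[531,10.6,136]):
    q=P[:3,:3].T@(np.array(b)-P[:3,3]);u=q[:2]/q[2]*c['f']+[c['cx'],c['cy']];print(u,(u-[360,110]+.5)*8-.5)
E
```

```text
bore [533.72960536  11.40875439  85.        ]
tip [526.4323138   11.82990452 104.8       ]
[404.88366985 175.81444746] [362.56935876 530.01557972]
[406.31768338 164.8835751 ] [374.04146707 442.56860082]
```

>>> {"api": "jog_arm", "payload": {
  "deltas": [
    [[0,0,0.005,0,0,0,-1],[0,0,0.004,0,0,0,-1],[0,0,0.003,0,0,0,-1],[0,0,0.002,0,0,0,-1],[0,0,0.001,0,0,0,-1],[0,0,0.001,0,0,0,-1],[0,0,0,0,0,0,-1],[0,0,0,0,0,0,-1],[0,0,0,0,0,0,-1],[0,0,0,0,0,0,-1]]
  ]
}}

```text
clock: 9.0
ee_pos: [531.0, 10.6, 176.1]
tool_rot: [0.0, 0.972, 0.233, 0.0]
contact_force: [0.1, 0.7, -1.1]
grip_width: 0.28
grasp_force: 88.5
```

```bash
python3 - <<'E'
from h import *
c=cam('scene');save(c,'sc4.png',(380,155,430,192),16)
P=np.array(c['pose'])
for b in ([531,10.6,88.8],[531,10.6,85]):
    q=P[:3,:3].T@(np.array(b)-P[:3,3]);u=q[:2]/q[2]*c['f']+[c['cx'],c['cy']];print((u-[380,155]+.5)*16-.5,q[2])
E
```

```text
[394.16012422 428.02757061] 1023.2667960462006
[391.46186318 448.59526142] 1025.28093256163
```

View pics/sc4.png

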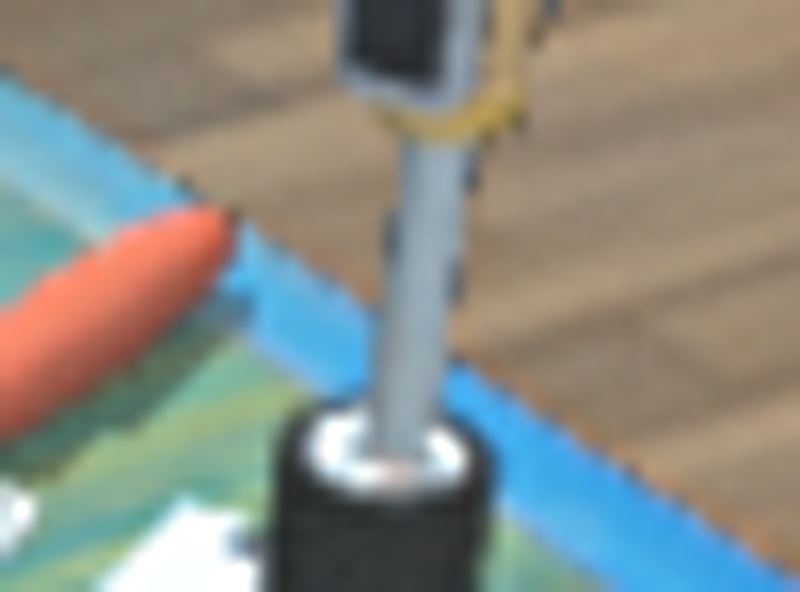

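The rod stands about 13 px right of the bore and nearer to the camera; rod end at (404,446), face centre at (387,450). I'll measure both with the depth map.

```bash
python3 - <<'E'
from h import *
from scipy.optimize import least_squares
c=cam('scene');Z=c['z_map']
v,u=np.mgrid[150:205,385:425]; d=np.stack([(u-c['cx'])/c['f'],(v-c['cy'])/c['f'],np.ones(u.shape)],-1)*Z[150:205,385:425,None]
P=np.array(c['pose']);W=(d@P[:3,:3].T+P[:3,3]).reshape(-1,3)
near=np.hypot(*(W[:,:2]-[531,10.6]).T)
def fit(Q,r):
    f=least_squares(lambda p:np.hypot(Q[:,0]-p[0],Q[:,1]-p[1])-r,[531,10.6],loss='soft_l1');return f.x,np.abs(f.fun).mean(),len(Q)
print('roller',fit(W[(near<24)&(W[:,2]>52)&(W[:,2]<81)],18))
for a,b in((90,102),(102,114),(114,128)):print('rod',a,fit(W[(near<12)&(W[:,2]>a)&(W[:,2]<b)],6))
T=W[(near<25)&(W[:,2]>82)&(W[:,2]<88)];print('face z',np.median(T[:,2]),len(T),T[:,:2].mean(0))
E
```

```text
roller (array([532.48062004,   9.76712421]), np.float64(1.4917229327607773), 141)
rod 90 (array([531.27508511,   8.9219295 ]), np.float64(0.6389512225611647), 20)
rod 102 (array([530.17309427,   9.47598022]), np.float64(0.9212692746541601), 18)
rod 114 (array([530.26230222,   9.88083605]), np.float64(1.035762434864421), 24)
face z 84.59439411578131 65 [528.46868288  13.94219136]
```

>>> {"api": "jog_arm", "payload": {
  "deltas": [
    [[0.001,0,0,0,0,0,-1],[0.001,0,0,0,0,0,-1],[0,0,0.001,0,0,0,-1],[0,0,0.001,0,0,0,-1],[0,0,0.001,0,0,0,-1],[0,0,0.0005,0,0,0,-1],[0,0,0.0005,0,0,0,-1],[0,0,0.0005,0,0,0,-1],[0,0,0,0,0,0,-1],[0,0,0,0,0,0,-1]]
  ]
}}

```text
clock: 10.35
ee_pos: [532.8, 11.5, 171.5]
tool_rot: [-0.0, 0.972, 0.233, 0.0]
contact_force: [-0.1, 0.5, -1.1]
grip_width: 0.285
grasp_force: 88.5
```

No contact yet; continue gently.

>>> {"api": "jog_arm", "payload": {
  "deltas": [
    [[0,0,0.0005,0,0,0,-1],[0,0,0.0005,0,0,0,-1],[0,0,0.0005,0,0,0,-1],[0,0,0,0,0,0,-1],[0,0,0,0,0,0,-1],[0,0,0,0,0,0,-1],[0,0,0,0,0,0,-1],[0,0,0,0,0,0,-1],[0,0,0,0,0,0,-1],[0,0,0,0,0,0,-1]]
  ]
}}

```text
clock: 11.6
ee_pos: [532.8, 11.5, 170.1]
tool_rot: [-0.0, 0.972, 0.233, 0.0]
contact_force: [0.4, -0.3, -1.5]
grip_width: 0.283
grasp_force: 88.5
```

>>> {"api": "jog_arm", "payload": {
  "deltas": [
    [[0,0,0.0005,0,0,0,-1],[0,0,0.0005,0,0,0,-1],[0,0,0.0005,0,0,0,-1],[0,0,0.0005,0,0,0,-1],[0,0,0.0005,0,0,0,-1],[0,0,0.0005,0,0,0,-1],[0,0,0,0,0,0,-1],[0,0,0,0,0,0,-1],[0,0,0,0,0,0,-1],[0,0,0,0,0,0,-1]]
  ]
}}

```text
clock: 12.85
ee_pos: [532.8, 11.5, 167.1]
tool_rot: [0.0, 0.972, 0.233, 0.0]
contact_force: [0.4, -0.1, -0.5]
grip_width: 0.279
grasp_force: 88.5
```

>>> {"api": "jog_arm", "payload": {
  "deltas": [
    [[0,0,0.001,0,0,0,-1],[0,0,0.001,0,0,0,-1],[0,0,0.001,0,0,0,-1],[0,0,0.001,0,0,0,-1],[0,0,0.001,0,0,0,-1],[0,0,0.001,0,0,0,-1],[0,0,0.001,0,0,0,-1],[0,0,0.001,0,0,0,-1],[0,0,0,0,0,0,-1],[0,0,0,0,0,0,-1]]
  ]
}}

```text
clock: 14.1
ee_pos: [533.5, 11.6, 161.6]
tool_rot: [0.0, 0.972, 0.233, 0.001]
contact_force: [-3.1, 0.4, 9.8]
grip_width: 0.277
grasp_force: 89.5
```

>>> {"api": "jog_arm", "payload": {
  "deltas": [
    [[0,0,0.001,0,0,0,-1],[0,0,0.001,0,0,0,-1],[0,0,0.001,0,0,0,-1],[0,0,0.001,0,0,0,-1],[0,0,0.001,0,0,0,-1],[0,0,0.001,0,0,0,-1],[0,0,0.001,0,0,0,-1],[0,0,0.001,0,0,0,-1],[0,0,0.001,0,0,0,-1],[0,0,0.001,0,0,0,-1]]
  ]
}}

```text
clock: 15.35
ee_pos: [533.6, 11.6, 151.8]
tool_rot: [0.0, 0.972, 0.233, 0.001]
contact_force: [-4.1, 0.4, 11.6]
grip_width: 0.282
grasp_force: 89.5
```

>>> {"api": "jog_arm", "payload": {
  "deltas": [
    [[-0.0003,0,0.0013,0,0,0,-1],[-0.0003,0,0.0013,0,0,0,-1],[0,0,0.0013,0,0,0,-1],[0,0,0.0013,0,0,0,-1],[0,0,0.0013,0,0,0,-1],[0,0,0.0013,0,0,0,-1],[0,0,0.0013,0,0,0,-1],[0,0,0.0013,0,0,0,-1],[0,0,0.0013,0,0,0,-1],[0,0,0.0013,0,0,0,-1]]
  ]
}}

```text
clock: 16.6
ee_pos: [533.3, 11.5, 138.9]
tool_rot: [-0.0, 0.972, 0.233, 0.001]
contact_force: [-4.0, 1.1, 11.3]
grip_width: 0.283
grasp_force: 89.6
```

>>> {"api": "jog_arm", "payload": {
  "deltas": [
    [[0,0,0.0012,0,0,0,-1],[0,0,0.0012,0,0,0,-1],[0,0,0.0012,0,0,0,-1],[0,0,0.0012,0,0,0,-1],[0,0,0.0012,0,0,0,-1],[0,0,0.0012,0,0,0,-1],[0,0,0.0012,0,0,0,-1],[0,0,0.001,0,0,0,-1],[0,0,0.001,0,0,0,-1],[0,0,0.001,0,0,0,-1]]
  ]
}}

```text
clock: 17.85
ee_pos: [533.3, 11.5, 127.3]
tool_rot: [-0.0, 0.972, 0.233, 0.001]
contact_force: [-3.3, 1.5, 10.0]
grip_width: 0.284
grasp_force: 89.6
```

>>> {"api": "jog_arm", "payload": {
  "deltas": [
    [[0,0,0.001,0,0,0,-1],[0,0,0.001,0,0,0,-1],[0,0,0.001,0,0,0,-1],[0,0,0.001,0,0,0,-1],[0,0,0.0005,0,0,0,-1],[0,0,0.0005,0,0,0,-1],[0,0,0,0,0,0,-1],[0,0,0,0,0,0,-1],[0,0,0,0,0,0,-1],[0,0,0,0,0,0,-1]]
  ]
}}

```text
clock: 19.1
ee_pos: [533.2, 11.5, 122.0]
tool_rot: [-0.0, 0.972, 0.233, 0.001]
contact_force: [-2.8, 1.1, 9.7]
grip_width: 0.282
grasp_force: 89.5
```

>>> {"api": "jog_arm", "payload": {
  "deltas": [
    [[0,0,0.0005,0,0,0,-1],[0,0,0.0005,0,0,0,-1],[0,0,0.0005,0,0,0,-1],[0,0,0.0005,0,0,0,-1],[0,0,0.0005,0,0,0,-1],[0,0,0,0,0,0,-1],[0,0,0,0,0,0,-1],[0,0,0,0,0,0,-1],[0,0,0,0,0,0,-1],[0,0,0,0,0,0,-1]]
  ]
}}

```text
clock: 20.35
ee_pos: [533.3, 11.5, 120.0]
tool_rot: [-0.0, 0.972, 0.233, 0.001]
contact_force: [-3.7, 1.2, 11.5]
grip_width: 0.277
grasp_force: 89.7
```

>>> {"api": "jog_arm", "payload": {
  "deltas": [
    [[0,0,-0.002,0,0,0,-1],[0,0,-0.004,0,0,0,-1],[0,0,-0.006,0,0,0,-1],[0,0,-0.008,0,0,0,-1],[0,0,-0.01,0,0,0,-1],[0,0,-0.01,0,0,0,-1],[0,0,-0.01,0,0,0,-1],[0,0,-0.01,0,0,0,-1],[0,0,-0.01,0,0,0,-1],[0,0,-0.008,0,0,0,-1]]
  ]
}}

```text
clock: 21.6
ee_pos: [532.3, 11.2, 195.9]
tool_rot: [0.0, 0.972, 0.233, 0.0]
contact_force: [0.2, -0.3, -1.4]
grip_width: 0.282
grasp_force: 88.4
```

>>> {"api": "jog_arm", "payload": {
  "deltas": [
    [[0.0101,-0.0133,0,0,0,0,-1],[0.02,-0.03,0,0,0,0,-1],[0.022,-0.035,0,0,0,0,-1],[0.022,-0.035,0,0,0,0,-1],[0.02,-0.031,0,0,0,0,-1],[0.012,-0.019,0,0,0,0,-1],[0.006,-0.009,0,0,0,0,-1],[0,0,0,0,0,0,-1],[0,0,0,0,0,0,-1],[0,0,0,0,0,0,-1]]
  ]
}}

```text
clock: 22.85
ee_pos: [554.0, 214.9, 195.1]
tool_rot: [0.0, 0.973, 0.233, -0.0]
contact_force: [-0.9, -0.2, -1.6]
grip_width: 0.283
grasp_force: 88.5
```

```bash
python3 - <<'E'
from h import *
from scipy.optimize import least_squares
s=state();print(s['ee_pos'])
c=cam('scene');Z=c['z_map'];p=s['ee_pos'][:2];P=np.array(c['pose'])
def pr(b):
    q=P[:3,:3].T@(np.array(b)-P[:3,3]);return q[:2]/q[2]*c['f']+[c['cx'],c['cy']]
tz=s['ee_pos'][2]-87.3
t=pr([*p,tz]);u0,v0=int(t[0])-25,int(t[1])-18
save(c,'sc5.png',(u0,v0,u0+50,v0+37),16)
for b in ([*p,tz],[*p,tz+50],[554,215.7,74],[562.6,248.2,74],[544.2,183,74]): print((pr(b)-[u0,v0]+.5)*16-.5)
v,u=np.mgrid[0:400,0:640]; d=np.stack([(u-c['cx'])/c['f'],(v-c['cy'])/c['f'],np.ones(u.shape)],-1)*Z[...,None]
W=(d@P[:3,:3].T+P[:3,3]).reshape(-1,3);near=np.hypot(*(W[:,:2]-p).T)
for a,b in((80,92),(tz+1,tz+15),(tz+15,tz+27),(tz+27,tz+40)):
    Q=W[(near<12)&(W[:,2]>a)&(W[:,2]<b)]
    if len(Q)>5: f=least_squares(lambda x:np.hypot(Q[:,0]-x[0],Q[:,1]-x[1])-6,p,loss='soft_l1');print(a,f.x,len(Q))
E
```

```text
[554.01420274 214.85782582 195.08363952]
[418.48228394 300.53931133]
[424.68079561   1.72255363]
[409.75029797 494.64406834]
[193.38830795 526.26041353]
[627.98790847 466.89633118]
108.78363951584693 [554.2937423  213.56707785] 24
122.78363951584693 [553.2381171  213.13657285] 23
134.78363951584691 [553.5726678  213.35819121] 26
```

View pics/sc5.png

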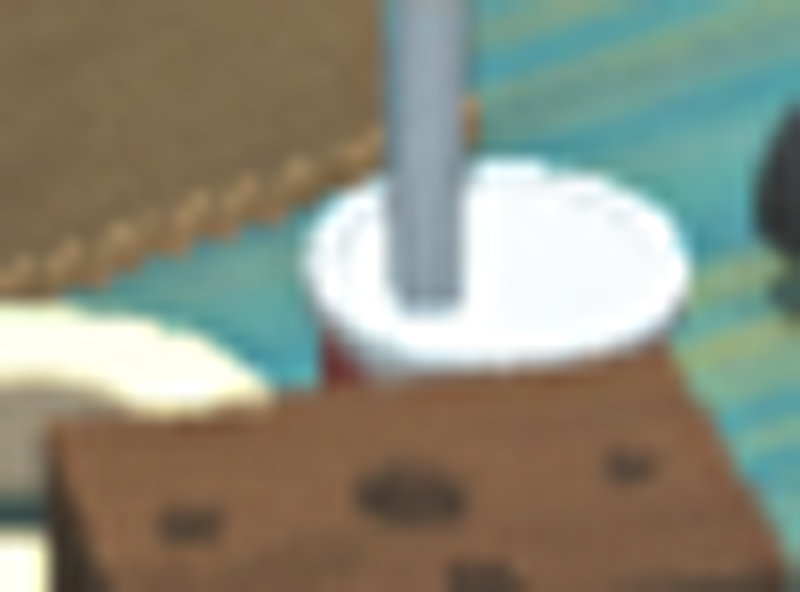

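Hole mouth at (411,495), rod end at (428,295): the tip stands about 1.5–2 mm short in y. I'll correct that and lower.

>>> {"api": "jog_arm", "payload": {
  "deltas": [
    [[0.0008,-0.0016,0.005,0,0,0,-1],[0,0,0.01,0,0,0,-1],[0,0,0.008,0,0,0,-1],[0,0,0.005,0,0,0,-1],[0,0,0.002,0,0,0,-1],[0,0,0.002,0,0,0,-1],[0,0,0.002,0,0,0,-1],[0,0,0.002,0,0,0,-1],[0,0,0,0,0,0,-1],[0,0,0,0,0,0,-1]]
  ]
}}

```text
clock: 24.15
ee_pos: [554.0, 217.5, 159.2]
tool_rot: [0.0, 0.972, 0.233, 0.0]
contact_force: [-0.9, -0.0, -1.1]
grip_width: 0.285
grasp_force: 88.5
```

>>> {"api": "jog_arm", "payload": {
  "deltas": [
    [[0,0,0.001,0,0,0,-1],[0,0,0.001,0,0,0,-1],[0,0,0.002,0,0,0,-1],[0,0,0.002,0,0,0,-1],[0,0,0.002,0,0,0,-1],[0,0,0.002,0,0,0,-1],[0,0,0.002,0,0,0,-1],[0,0,0,0,0,0,-1],[0,0,0,0,0,0,-1],[0,0,0,0,0,0,-1]]
  ]
}}

```text
clock: 25.4
ee_pos: [554.0, 217.5, 147.3]
tool_rot: [-0.0, 0.972, 0.233, 0.0]
contact_force: [-0.8, 0.3, -1.4]
grip_width: 0.279
grasp_force: 88.5
```

Inside the hole; lower on to seat (TCP about 103.3).

>>> {"api": "jog_arm", "payload": {
  "deltas": [
    [[0,0,0.004,0,0,0,-1],[0,0,0.005,0,0,0,-1],[0,0,0.005,0,0,0,-1],[0,0,0.005,0,0,0,-1],[0,0,0.005,0,0,0,-1],[0,0,0.005,0,0,0,-1],[0,0,0.005,0,0,0,-1],[0,0,0.004,0,0,0,-1],[0,0,0.002,0,0,0,-1],[0,0,0,0,0,0,-1]]
  ]
}}

```text
clock: 26.65
ee_pos: [553.9, 217.4, 107.0]
tool_rot: [-0.0, 0.972, 0.233, -0.0]
contact_force: [0.4, -0.4, -1.4]
grip_width: 0.283
grasp_force: 88.5
```

>>> {"api": "jog_arm", "payload": {
  "deltas": [
    [[0,0,0.001,0,0,0,-1],[0,0,0.001,0,0,0,-1],[0,0,0.001,0,0,0,-1],[0,0,0.0008,0,0,0,-1],[0,0,0,0,0,0,-1],[0,0,0,0,0,0,-1],[0,0,0,0,0,0,-1],[0,0,0,0,0,0,-1],[0,0,0,0,0,0,-1],[0,0,0,0,0,0,-1]]
  ]
}}

```text
clock: 27.9
ee_pos: [554.0, 217.5, 103.4]
tool_rot: [-0.0, 0.972, 0.233, 0.0]
contact_force: [-0.6, -0.2, 0.9]
grip_width: 0.276
grasp_force: 88.5
```

>>> {"api": "jog_arm", "payload": {
  "deltas": [
    [[0,0,0.0005,0,0,0,-1],[0,0,0,0,0,0,-0.35],[0,0,0,0,0,0,-0.3],[0,0,0,0,0,0,-0.1],[0,0,0,0,0,0,0.3],[0,0,0,0,0,0,0.7],[0,0,0,0,0,0,1],[0,0,0,0,0,0,1],[0,0,0,0,0,0,1],[0,0,0,0,0,0,1]]
  ],
  "squeeze": 20
}}

```text
clock: 29.15
ee_pos: [553.9, 217.4, 102.8]
tool_rot: [0.0, 0.972, 0.233, -0.0]
contact_force: [-0.5, -0.2, 0.1]
grip_width: 1.001
grasp_force: 0.0
```

>>> {"api": "jog_arm", "payload": {
  "deltas": [
    [[0,0,-0.01,0,0,0,1],[0,0,-0.02,0,0,0,1],[0,0,-0.03,0,0,0,1],[0,0,-0.03,0,0,0,1],[0,0,-0.03,0,0,0,1],[0,0,-0.02,0,0,0,1],[0,0,-0.01,0,0,0,1],[0,0,0,0,0,0,1],[0,0,0,0,0,0,1],[0,0,0,0,0,0,1]]
  ]
}}

```text
clock: 30.4
ee_pos: [553.4, 217.3, 251.3]
tool_rot: [-0.0, 0.972, 0.233, -0.001]
contact_force: [0.9, -0.2, -0.4]
grip_width: 0.993
grasp_force: 0.0
```

```bash
python3 - <<'E'
from h import *
s=state();print(s['ee_pos'],s['contact_force'])
c=cam('scene');save(c,'sc6.png',(270,140,470,290),4)
E
```

```text
[553.4062808  217.31730416 251.30141788] [ 0.884079   -0.20103339 -0.37330052]
```

View pics/sc6.png

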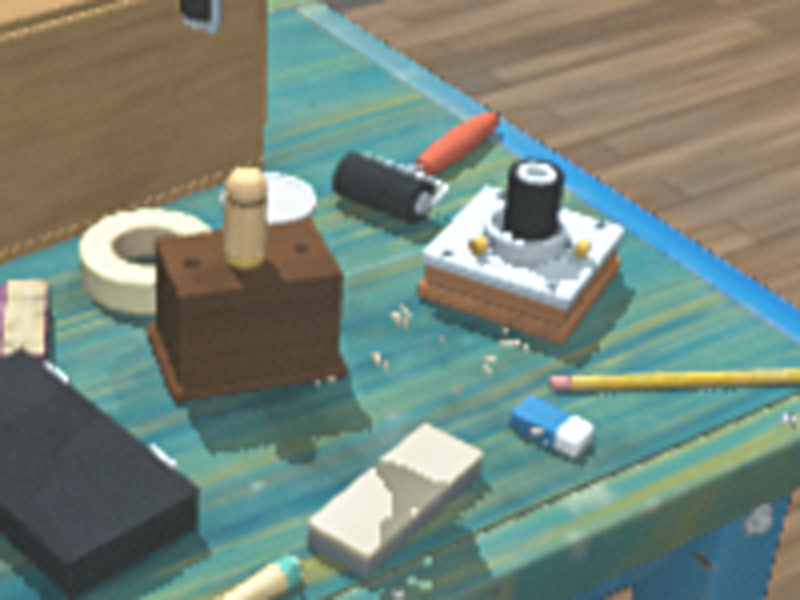

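The drift stands upright and seated in the block, with its collar at about (246,262). Nothing else has moved, and the gripper is clear.

```bash
python3 -c "from workcell import *;print(hand_in())"
```

```text
the job is handed in; nothing more can be done
None
```

I pushed the bushing out of the roller's lower end, down to its stop at about 52 mm, at a measured wrist force of about 12 N. The drift is back fully home in the middle hole of its block, the other things looked unmoved in the final picture, and I handed the job in at about 30 s; the hand-in gave no verdict.

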